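Roll the brass inlay strip flush and park the roller on the tape line

ROBOT

A 7-joint arm with a two-finger parallel gripper is mounted at the origin on the work surface. World frame = base frame: x ahead of the robot, y to its left, z up, the work surface at z = 0. Lengths are in m, angles in rad, forces in N, time in s.
With the tool pointing down it reaches from about 0.4 to 0.85 m from the base axis. Payload 4.5 kg.
Tool frame: the origin (TCP) lies midway between the tips of the shut fingers; the grasp point (between the pads) lies arm.grasp_offset behind it (arm.grasp_offset is the distance from the TCP to the grasp point, in m); z points along the fingers, y is the line along which they close (so a half turn about z gives the same grasp; the last joint's range is limited). The gripper opens to 88 mm and grips with 3 to 60 N. Pads are 18 mm wide; open, the fingers measure 123 mm over their backs; the gripper's body (75 mm by 187 mm) begins 45 mm behind the grasp point.
Start: joints at [-1.25, 0.689, -0.195, 1.565, 0.157, 0.902, -0.215], TCP at [0.177, 0.6, 0.239] pointing down, gripper open.
Joint ranges: [-3.01, 3.01], [-0.46, 2.08], [-1.47, 1.51], [0.13, 2.56], [-1, 4.14], [0.04, 2.09], [-2.66, 2.66]. Speed limits (rad/s): [2.57, 2.57, 3.14, 3.14, 3.14, 3.14, 3.14].

INTERFACE

Orientations are given as a 3x3 rotation matrix whose columns are the frame's x, y, z axes.
In Python, from station import arm gives the robot as it stands.
- The arm moves only by the tool play_rows, never from a script. Its argument "series" is a list that holds one entry, the list of rows, each a list of 4 numbers: the shift along the tool's x, y, z each as a share of 0.05 m, from -1 to 1, then the turn about the tool's z as a share of 0.08 rad, from -1 to 1. In form: [[[dx, dy, dz, yaw], ...]]. A call has 1 to 12 rows; each row shifts and turns the commanded pose from where the row before left it, along the tool's axes as they then stand; what a row does not reach is not made up. A row lasts 1/8 s, in which the tool goes at most 62.5 mm and 10.7 degrees, less where a joint would pass 70% of its speed; a pose out of reach is approached as far as the arm can. A call with a number of a shift or a turn outside -1 to 1 is refused whole. A call with a gripper value outside its range is refused whole. "jaw" is the opening, from -1 (shut) to 1 (fully open), so that 0 is half open, set as the call begins (left out, the last holds). The fingers move at their own pace and stop on an object; "grip_force" is the grip in N (left out, the last holds). Time passes only in rows, so rows that do not move let the fingers close. It gives the time, the measured TCP pose, the force and the opening at its end, in the units of the state.
- arm.read_state(): the state, without advancing time (a new reading comes with each control period).
- arm.read_camera(name): name is "side" or "top"; returns a dict with "frame" (420x560x3 uint8, blue, green, red), "z_map" (420x560 float32, m along the optical axis (not along the pixel's ray), 0 where there is no reading), "vfov" (degrees; the focal length in pixels is half the picture's height over the tangent of half this angle, whatever the lens; pixels are square), "cx", "cy" (the principal point, pixels), "dist" ([k1, k2, p1, p2, k3] as OpenCV has them; the pictures are not rectified), "position" and "attitude" of the camera in the world. Camera axes: x right, y up, looking along -z (the intrinsics and any distortion apply to the point x, -y, -z); pixel columns grow to the right and rows downward; lengths in m; the calibration is good to about 2 mm. A picture is of the moment at which its call begins.
- arm.finish_job(): hands the job in, once; it reports no verdict.
Trained networks look in a picture, given as the dict that the camera call returned (one of the last four; its "shot" number tells which), for a name from the list of things; names that differ only in an ending like _2 or _b are one class to them, and where a whole thing is asked for, a point or a joint stands for the part that bears it (a point fixed in the world has none). Each returns a list of dicts, best first, with "p" (0 to 1); they miss things now and then, are a little off and sometimes report something else, mostly with a low value. They report only what shows in the picture. A call takes as long as a camera call. They do not tell look-alikes from the thing itself.
- arm.trace(picture, query): "pixels" (420x560 bool, what is visible of it) and "rect" ([left, top, width, height] in pixels, round what is visible of it).
The state is a dict: "clock": time; "qpos": joint angles; "dq": joint speeds; "joint_efforts": joint torques, N m; "ee_pos": TCP position; "tool_rot": TCP orientation; "contact_force": force on the tool from outside, world axes, zero at the start; "ft_torque": the same for the moment, N m; "grip_width": finger opening in m.
Only numpy, scipy, OpenCV 4.12 (cv2) and the standard library are available. Lean on these libraries where they do the work, as an engineer would, in place of code of your own. Each camera call takes 0.05 s, during which the arm holds its last target. There are 200 camera calls.

TASK

A brass inlay strip stands proud of the wooden panel. Roll the loose roller along the panel to the strip and, bearing down on its wooden core from above, over the strip so that the strip is pressed home flush with the panel; then roll it on, stop it centred over and parallel to the red tape line, and let go so that it stays at rest there. Press the strip only through the roller, never lift the roller, never load it with more than about 25 N from above or 10 N from the side (that would wedge the strip askew), and leave the jar, sanding block, hammer and screwdriver where they are.

Things in the scene. Friction and masses are not known exactly. Their poses are not given: they have to be found in the camera images.
- panel: Light wooden board, 240 (x) by 300 (y) by 18 mm, fixed to the bench, with a dark inlaid border along its two 300 mm sides. Origin: centre of its underside; its top is 18 mm above. The roller runs along the panel's y axis.
- roller: Loose roller, 150 mm long, 0.4 to 0.65 kg, too thick for most grippers: two steel rims (90 mm diameter, 15 mm wide) that run on the panel and, between them, a pale wooden core, 80 mm thick, set 3 mm off the rims' axis: its top is 82 to 88 mm above the panel as it turns. Origin: centre of the rims' axis (x). Starts 55 to 85 mm from the strip, either side; if pushed from behind, coasts 5 to 30 mm.
- mark: Red tape line on the panel's top, 210 mm (along its x) by 8 mm, no thickness to speak of; 55 to 85 mm from the strip, on the side away from the roller. Origin: centre of the line, at the height of the panel's top; axes parallel to the panel's. The roller must come to rest with its axis above the line.
- strip (a joint): How far the brass strip (180 mm along the panel's x, 6 mm wide) is pressed in, m: 0 = 5 mm proud, 0.005 = flush (end stop). Starts between 0 and 0.001. A tight friction fit: it sinks under about 17 N in all, the roller's own weight included, and stays where it is left. A light push from the side cannot drive it in.
- strip_top (a point): Centre of the top face of the strip; it lies at the middle of the panel.
- jar: Amber glass jar with white lid, 52 mm diameter, 65 mm high, standing beyond the panel. Origin: centre of its underside. Bystander.
- sanding_block: Cork sanding block, 50 by 90 by 35 mm, beyond the panel. Origin: centre of its underside. Bystander.
- hammer: Small hammer lying on the bench to the right of the panel, under 50 mm high. Bystander.
- driver: Screwdriver lying on the bench to the left of the panel, under 40 mm high. Bystander.
Not all that is in view belongs to the job. Leave any orange or turquoise look-alike of the roller alone.

How it is judged:
On the way, in this order (a step that is already met when the one before it is completed fails the run):
1. the strip is pressed home by the roller (within 1 mm of flush) (value of joint strip above 0.004 m), for 0.1 s.
2. the roller is over the tape line, within 12 mm (y of roller in the frame of mark between -0.012 and 0.012 m), for 0.2 s.
At the end, for the whole second after the job is handed in: The strip is within 1 mm of flush; the roller lies at rest on the panel with its axis within 12 mm of the tape line's centre line, parallel to it within 7 degrees and centred along it within 30 mm (all of step 2 and value of joint strip above 0.004 m and x of roller in the frame of mark between -0.03 and 0.03 m and z of roller in the frame of mark between 0.038 and 0.052 m and angle between the x axis of roller and the x axis of mark, either way round below 0.12 rad and linear speed of roller below 0.01 m/s); the robot touches nothing.
It fails at once if the roller is loaded with more than 25 N (contact force between any of the fingers, the arm and roller above 25 N).
It fails at once if the roller is pushed from the side (grasp point less than 78 mm above the panel, so the fingertips are well below the roller's top) with more than 10 N (contact force between the fingers and roller above 10 N and z of the grasp point in the frame of mark below 0.078 m).
It fails at once if the roller is lifted off the panel by more than 12 mm (z of roller in the frame of mark above 0.062 m).
It fails at once if the robot itself presses the strip (contact force between any of the fingers, the arm and strip above 1 N).
It fails at once if a bystander is moved by more than 15 mm (distance of any of jar, sanding_block, hammer, driver from where it was at the start of the episode above 0.015 m).
It also fails if it takes over 72 s, if anything falls off the work surface, if the arm or the gripper's body presses on something with over 40 N, if the wrist force passes 120 N, or if a joint passes its speed limit or range.

## Working session

There is one attempt and no reset: what is moved stays moved. The work goes in short steps, Python scripts to look and compute and a tool call to move; the robot and the scene stay as the last step left them, time stands still between calls to the robot, and variables do not carry over. Pictures are saved under pics/ and viewed, on a budget of 10 in all, crops included, one or two more only if the job needs it, and the job is handed in when it is done.

Besides the shell and the picture viewer there is one more tool, called after ">>>" as name(argument=value, ...) on one line, values as JSON. play_rows: Moves the arm, as the interface text tells. Shift numbers are shares of 0.05 m and turn numbers shares of 0.08 rad, none past 1 either way. Its arguments: {"type":"object","properties":{"series":{"type":"array","items":{"type":"array","items":{"type":"array","items":{"type":"number","minimum":-1,"maximum":1}}}},"jaw":{"type":"number"},"grip_force":{"type":"number"}},"required":["series"]}

```bash
mkdir -p pics; ls; cat > h.py <<'E'
import numpy as np, cv2
from station import arm
def cloud(d):
    h,w=d["z_map"].shape; f=h/2/np.tan(np.radians(d["vfov"])/2)
    K=np.array([[f,0,d["cx"]],[0,f,d["cy"]],[0,0,1]])
    v,u=np.mgrid[0:h,0:w]
    p=cv2.undistortPoints(np.stack([u,v],-1).reshape(-1,1,2).astype(float),K,np.array(d["dist"])).reshape(h,w,2)
    z=d["z_map"]; c=np.stack([p[...,0]*z,-p[...,1]*z,-z],-1)
    P=c@np.array(d["attitude"]).T+np.array(d["position"]); P[z==0]=np.nan
    return P
E
python3 - <<'E'
from h import *
for n in("top","side"):
    d=arm.read_camera(n); P=cloud(d); cv2.imwrite(f"pics/{n}0.png",d["frame"]); np.save(f"pics/{n}0.npy",P)
    print(n,d["position"],d["vfov"])
    for q in("panel","roller","mark","strip","jar","sanding_block","hammer","driver"):
        for r in arm.trace(d,q)[:3]:
            X=P[r["pixels"]]; X=X[~np.isnan(X[:,0])]
            print(q,round(r["p"],2),r["rect"],np.median(X,0).round(3),np.percentile(X,2,0).round(3),np.percentile(X,98,0).round(3))
s=arm.read_state(); print(s["ee_pos"],s["tool_rot"],arm.grasp_offset,s["grip_width"],s["contact_force"],s["clock"])
E
```

```text
pics
top [0.32881682 0.02402234 1.44900612] 43.35926660579196
panel 0.77 [229.8, 164.0, 122.0, 97.6] [ 0.582 -0.039  0.018] [ 0.467 -0.159  0.011] [0.708 0.135 0.024]
roller 0.82 [364.9, 128.5, 51.4, 59.6] [ 0.728 -0.289  0.08 ] [ 0.657 -0.344  0.034] [ 0.803 -0.239  0.091]
roller 0.69 [160.3, 251.4, 40.1, 63.9] [0.396 0.268 0.082] [0.324 0.226 0.052] [0.468 0.314 0.091]
roller 0.64 [147.1, 148.3, 66.8, 53.1] [0.683 0.278 0.08 ] [0.621 0.205 0.024] [0.754 0.352 0.091]
mark 0.53 [304.0, 176.0, 16.4, 73.6] [ 0.587 -0.081  0.019] [ 0.495 -0.095  0.012] [ 0.689 -0.067  0.025]
jar 0.88 [244.0, 140.4, 18.6, 19.7] [0.756 0.088 0.061] [ 0.739  0.065 -0.002] [0.787 0.11  0.07 ]
sanding_block 0.68 [239.6, 181.7, 42.8, 59.3] [0.575 0.064 0.099] [0.503 0.024 0.059] [0.651 0.106 0.109]
sanding_block 0.58 [289.2, 133.0, 37.7, 24.5] [ 0.776 -0.062  0.034] [ 0.75  -0.106  0.001] [ 0.808 -0.017  0.041]
hammer 0.61 [393.7, 215.0, 67.9, 87.8] [ 0.451 -0.388  0.023] [ 0.357 -0.479  0.001] [ 0.576 -0.306  0.03 ]
driver 0.89 [126.0, 213.2, 18.2, 37.1] [0.539 0.408 0.023] [0.491 0.389 0.012] [0.583 0.425 0
[... 772 characters left out ...]
01  0.026]
sanding_block 0.57 [197.4, 186.3, 29.5, 35.4] [ 0.778 -0.04   0.031] [ 0.751 -0.099 -0.   ] [ 0.809 -0.01   0.035]
sanding_block 0.25 [266.8, 357.7, 106.0, 35.8] [0.528 0.419 0.02 ] [ 0.404  0.395 -0.001] [0.585 0.446 0.026]
hammer 0.84 [295.8, 132.2, 71.7, 31.0] [ 0.444 -0.378  0.018] [ 0.358 -0.472  0.001] [ 0.577 -0.301  0.026]
driver 0.82 [265.0, 359.3, 106.4, 35.8] [0.53  0.419 0.02 ] [0.406 0.397 0.008] [0.585 0.446 0.026]
[0.1767799  0.59950971 0.23878848] [[-9.59156095e-01  2.82877330e-01  3.08546511e-05]
 [ 2.82877332e-01  9.59156083e-01  1.55867719e-04]
 [ 1.44970180e-05  1.58229554e-04 -9.99999987e-01]] 0.0187 0.0881668396563613 [-0.17385523 -0.39184379 -0.52365051] 0.9
```

```bash
python3 - <<'E'
from h import *
im=cv2.imread("pics/top0.png"); c=cv2.resize(im[110:320,120:420],(800,560),interpolation=cv2.INTER_CUBIC); cv2.imwrite("pics/a.png",c)
P=np.load("pics/top0.npy")
ok=(P[...,0]>.44)&(P[...,0]<.73)&(P[...,1]>-.17)&(P[...,1]<.17)
hsv=cv2.cvtColor(im,cv2.COLOR_BGR2HSV).astype(int)
red=ok&((hsv[...,0]<8)|(hsv[...,0]>172))&(hsv[...,1]>130)&(abs(P[...,2]-.018)<.01)
pan=ok&(abs(P[...,2]-.018)<.006)
X=P[red]; print("red",red.sum(),X.mean(0),X.min(0),X.max(0), "fit",np.polyfit(X[:,0],X[:,1],1))
m=pan.astype(np.uint8); cs,_=cv2.findContours(cv2.morphologyEx(pan.astype(np.uint8)|(ok&(P[...,2]>.018)).astype(np.uint8),cv2.MORPH_CLOSE,np.ones((3,3))),0,2)
Q=P[ok&(P[...,2]>.012)][:,:2].astype(np.float32); print("rect",cv2.minAreaRect(Q))
r=ok&(P[...,2]>.07); R=P[r]; print("roller z>.07",cv2.minAreaRect(R[:,:2].astype(np.float32)))
for t in(.095,.1,.103): 
    A=P[ok&(P[...,2]>t)]; print(t,len(A),A.mean(0),cv2.minAreaRect(A[:,:2].astype(np.float32)))
E
```

```text
red 203 [ 0.58762687 -0.08075678  0.01863551] [ 0.48649896 -0.09634839  0.0097814 ] [ 0.69405751 -0.06480979  0.02766705] fit [ 0.12192271 -0.15240184]
rect ((0.588410496711731, -0.01274619996547699), (0.24147748947143555, 0.2999061346054077), 6.907707214355469)
roller z>.07 ((0.5782614946365356, 0.06346265971660614), (0.15287265181541443, 0.0886496901512146), 6.877050399780273)
0.095 1158 [0.57815156 0.06507159 0.10247362] ((0.5789820551872253, 0.06263662129640579), (0.15161678194999695, 0.06670113652944565), 6.958258152008057)
0.1 832 [0.57805604 0.0649241  0.10428664] ((0.5785542726516724, 0.06507843732833862), (0.15158814191818237, 0.05883088707923889), 7.697629451751709)
0.103 524 [0.5769294  0.06509972 0.10585106] ((0.578962504863739, 0.06370148062705994), (0.15143966674804688, 0.046205952763557434), 5.66748571395874)
```

View pics/a.png

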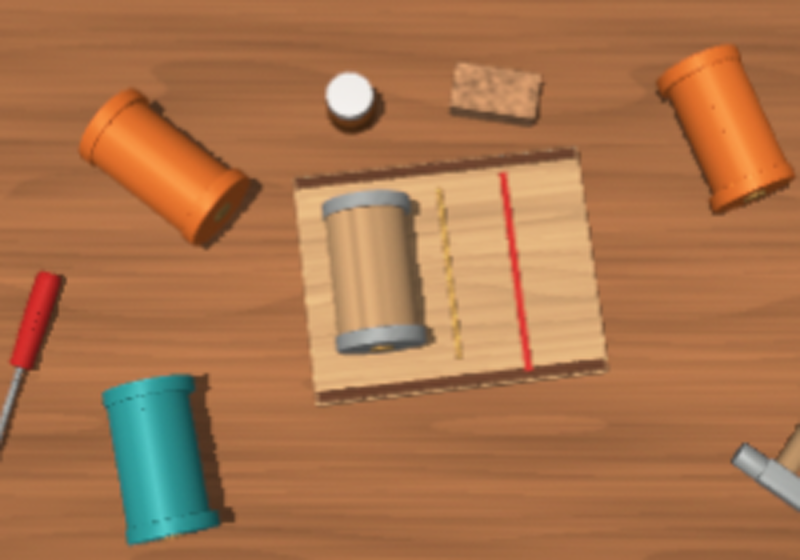

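The crop shows the real roller (pale wood, grey rims) at (375,270), the strip at (450,270) and the tape at (515,270). The panel is yawed about 6.9°. I'll use the shut fingertips as a small flat board on the core's top and roll it in strokes. First I'll turn the tool and approach while shutting the jaw.

```bash
cat >> h.py <<'E'
TH=0.1205; C=np.array([0.5884,-0.0127]); ZP=0.018
Rp=np.array([[np.cos(TH),-np.sin(TH)],[np.sin(TH),np.cos(TH)]])
def topan(p): return (np.asarray(p)[...,:2]-C)@Rp
def st():
    s=arm.read_state(); R=np.array(s["tool_rot"]); p=np.array(s["ee_pos"])
    print("t",round(s["clock"],2),"panel xy mm",(topan(p)*1e3).round(1),"tip above panel mm",round((p[2]-ZP)*1e3,1),"F",np.array(s["contact_force"]).round(1),"yaw err",round(np.arctan2(R[1,1],R[0,1])-np.pi/2-TH,4),"w",round(s["grip_width"],4))
    return p,R
def shares(q,z):
    "shares of 0.05 m to panel-frame point q (m), height z above panel"
    p,R=st(); w=np.r_[C+Rp@np.array(q),ZP+z]; print("shares",(R.T@(w-p)/.05).round(3))
def roller(n="top"):
    d=arm.read_camera(n); P=cloud(d); q=topan(P); z=P[...,2]-ZP
    ok=(abs(q[...,0])<.12)&(abs(q[...,1])<.15)
    return d,P,q,z,ok
E
python3 - <<'E'
from h import *
P=np.load("pics/top0.npy"); q=topan(P); z=P[...,2]-ZP
ok=(abs(q[...,0])<.13)&(abs(q[...,1])<.15)
print("panel z",np.median(z[ok&(z<.01)]))
from scipy.optimize import least_squares
for nm,lo,hi in(("core",0,.052),("rim+",.063,.073),("rim-",-.073,-.063),):
    m=ok&(z>.06)&(z<.11)&((abs(q[...,0])<hi) if lo==0 else (q[...,0]>lo)&(q[...,0]<hi))
    Y=q[m][:,1];Z=z[m]; R=.04 if lo==0 else .045
    r=least_squares(lambda a:np.hypot(Y-a[0],Z-a[1])-R,[.077,.045],loss="soft_l1",f_scale=.002).x; print(nm,m.sum(),r.round(4))
m=ok&(z>.07); print("x' extent",q[m][:,0].min(),q[m][:,0].max())
im=cv2.imread("pics/top0.png"); hsv=cv2.cvtColor(im,cv2.COLOR_BGR2HSV).astype(int)
red=ok&((hsv[...,0]<8)|(hsv[...,0]>172))&(hsv[...,1]>130)&(abs(z)<.01)
print("mark",q[red].mean(0),np.percentile(q[red],[1,99],axis=0))
E
```

```text
panel z -0.0005145806659865131
core 1123 [0.079  0.0467]
rim+ 113 [0.0766 0.0441]
rim- 123 [0.0768 0.0444]
x' extent -0.076095425952562 0.07552244201824662
mark [-0.00894853 -0.06747034] [[-0.10807127 -0.07126602]
 [ 0.09727448 -0.06356519]]
```

>>> play_rows(series=[[[0,0,0,-0.85],[0,0,0,-0.85],[0,0,0,-0.85],[0,0,0,-0.85],[0,0,0,-0.85],[0,0,0,-0.84],[-0.5,-0.8,0,0],[-0.5,-0.8,0,0],[-0.5,-0.8,0,0],[-0.5,-0.8,0,0]]], jaw=-1, grip_force=20)

```text
clock: 2.15
ee_pos: [0.2963, 0.4515, 0.2389]
tool_rot: [[-0.993, -0.12, 0.0], [-0.12, 0.993, 0.0], [-0.001, 0.0, -1.0]]
contact_force: [-0.2, 0.2, 0.2]
grip_width: 0.0002
```

```bash
python3 -c "
from h import *
shares((0,.090),.11)"
```

```text
t 2.15 panel xy mm [-234.2  496. ] tip above panel mm 220.9 F [-0.2  0.2  0.2] yaw err -0.0001 w 0.0002
shares [-4.683 -8.12   2.217]
```

>>> play_rows(series=[[[-0.5,-0.9,0,0],[-0.5,-0.9,0,0],[-0.5,-0.9,0,0],[-0.5,-0.9,0,0],[-0.5,-0.9,0,0],[-0.5,-0.9,0.4,0],[-0.5,-0.9,0.4,0],[-0.5,-0.9,0.4,0],[-0.5,-0.9,0.4,0],[-0.18,-0.02,0.4,0],[0,0,0.2,0],[0,0,0,0]]])

```text
clock: 3.65
ee_pos: [0.5753, 0.0787, 0.1283]
tool_rot: [[-0.993, -0.122, -0.002], [-0.122, 0.993, 0.0], [0.002, 0.001, -1.0]]
contact_force: [0.4, 0.6, 0.6]
grip_width: 0.0006
```

```bash
python3 - <<'E'
from h import *
shares((0,.091),.0875)
d=arm.read_camera("side"); cv2.imwrite("pics/b.png",cv2.resize(d["frame"][150:290,180:380],(800,560),interpolation=cv2.INTER_CUBIC))
E
```

```text
t 3.65 panel xy mm [-2.  92.3] tip above panel mm 110.3 F [0.4 0.6 0.6] yaw err 0.0017 w 0.0006
shares [-0.041 -0.027  0.457]
```

View pics/b.png

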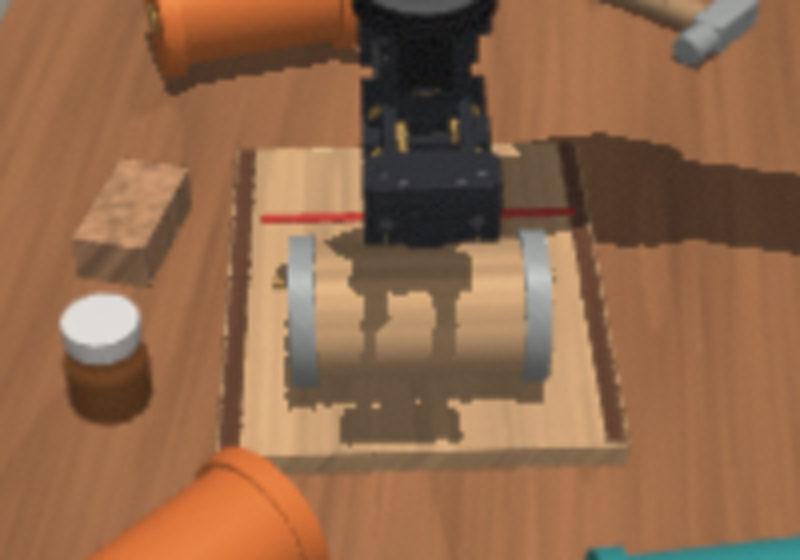

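The view shows the gripper's body at (430,195) over the core, between the rims at (300,310) and (537,300). The fingers are hidden behind it, and the tape is at (420,215). Next I lower gently to contact.

>>> play_rows(series=[[[0,-0.02,0.2,0],[0,0,0.2,0],[0,0,0.01,0],[0,0,0.01,0],[0,0,0.01,0],[0,0,0,0]]])

```text
clock: 4.45
ee_pos: [0.5766, 0.0768, 0.1074]
tool_rot: [[-0.993, -0.12, 0.0], [-0.12, 0.993, 0.0], [-0.0, 0.0, -1.0]]
contact_force: [0.5, -0.0, -0.0]
grip_width: 0.0007
```

>>> play_rows(series=[[[0,0,0.01,0],[0,0,0.01,0],[0,0,0,0]]])

```text
clock: 4.82
ee_pos: [0.5765, 0.0767, 0.1062]
tool_rot: [[-0.993, -0.12, -0.0], [-0.12, 0.993, 0.0], [0.0, 0.0, -1.0]]
contact_force: [0.7, 1.3, 0.1]
grip_width: 0.0002
```

>>> play_rows(series=[[[0,0,0.01,0],[0,0,0.01,0],[0,0,0,0]]])

```text
clock: 5.2
ee_pos: [0.5765, 0.0769, 0.1054]
tool_rot: [[-0.993, -0.12, 0.0], [-0.12, 0.993, 0.0], [-0.0, 0.0, -1.0]]
contact_force: [-1.6, 0.2, 1.4]
grip_width: 0.0004
```

>>> play_rows(series=[[[0,0,0.01,0],[0,0,0,0]]])

```text
clock: 5.45
ee_pos: [0.5766, 0.077, 0.1054]
tool_rot: [[-0.993, -0.12, 0.001], [-0.12, 0.993, 0.0], [-0.001, 0.0, -1.0]]
contact_force: [-1.2, 0.1, 7.0]
grip_width: 0.0005
```

>>> play_rows(series=[[[0,0,0.01,0],[0,0,0,0]]])

```text
clock: 5.7
ee_pos: [0.5766, 0.0772, 0.1053]
tool_rot: [[-0.993, -0.12, 0.001], [-0.12, 0.993, 0.0], [-0.001, 0.0, -1.0]]
contact_force: [-2.7, 0.6, 9.6]
grip_width: 0.0002
```

>>> play_rows(series=[[[0,0,0.01,0],[0,0,0,0]]])

```text
clock: 5.95
ee_pos: [0.5766, 0.0774, 0.1052]
tool_rot: [[-0.993, -0.121, 0.001], [-0.121, 0.993, 0.0], [-0.001, 0.0, -1.0]]
contact_force: [-3.8, 0.1, 13.0]
grip_width: 0.0001
```

Contact is at 87.4 mm (expected 87.2), with stiffness about 6.6 N/mm. I'll ease off and begin a rolling stroke.

>>> play_rows(series=[[[0,0,-0.014,0],[0,-0.04,0,0],[0,-0.04,0,0],[0,-0.04,0,0],[0,0,0,0]]])

```text
clock: 6.58
ee_pos: [0.5773, 0.0708, 0.1056]
tool_rot: [[-0.993, -0.12, 0.001], [-0.12, 0.993, -0.0], [-0.001, -0.0, -1.0]]
contact_force: [-2.2, 0.1, 10.6]
grip_width: 0.0007
```

```bash
cat >> h.py <<'E'
def find(n="side"):
    "roller axis from rim circles, both rims, panel frame; marks core top too"
    from scipy.optimize import least_squares
    d,P,q,z,ok=roller(n); out={}
    for nm,m,R in(("core",abs(q[...,0])<.055,.04),("rim+",(q[...,0]>.062)&(q[...,0]<.074),.045),("rim-",(q[...,0]<-.062)&(q[...,0]>-.074),.045)):
        m=m&ok&(z>.045)&(z<.088 if nm=="core" else z<.095)
        if nm=="core": m&=abs(q[...,0])>.045
        if m.sum()<15: continue
        Y=q[m][:,1];Z=z[m]
        r=least_squares(lambda a:np.hypot(Y-a[0],Z-a[1])-R,[np.median(Y),.045],loss="soft_l1",f_scale=.002).x
        out[nm]=r; print(n,nm,m.sum(),(r*1e3).round(1))
    return d
E
python3 -c "
from h import *
st();find('side');find('top')"
```

```text
t 6.58 panel xy mm [-1.  84.2] tip above panel mm 87.6 F [-2.2  0.1 10.6] yaw err -0.0003 w 0.0007
side core 247 [77.8 44.7]
side rim+ 155 [75.3 42.5]
side rim- 156 [75.3 42.5]
top core 37 [74.6 47.8]
top rim- 47 [72.8 45.8]
```

It rolls without slip (3.7 mm of axis travel for 6.7 mm of finger travel), so I continue the stroke.

>>> play_rows(series=[[[0,-0.05,-0.01,0],[0,-0.05,0,0],[0,-0.05,-0.01,0],[0,-0.05,0,0],[0,-0.05,0,0],[0,-0.05,0,0],[0,-0.05,0,0],[0,0,0,0]]])

```text
clock: 7.68
ee_pos: [0.5794, 0.0531, 0.106]
tool_rot: [[-0.993, -0.12, 0.0], [-0.12, 0.993, -0.0], [-0.0, -0.0, -1.0]]
contact_force: [-2.5, -0.2, 8.4]
grip_width: 0.0005
```

```bash
python3 -c "
from h import *
st();find('side');find('top')"
```

```text
t 7.67 panel xy mm [-1.  66.4] tip above panel mm 88.0 F [-2.5 -0.2  8.4] yaw err -0.0005 w 0.0005
side core 236 [68.2 44.8]
side rim+ 150 [66.8 42.3]
side rim- 161 [67.  42.4]
top core 51 [66.1 47.5]
top rim- 82 [64.5 44.5]
```

>>> play_rows(series=[[[0,-0.05,0,0],[0,-0.05,0,0],[0,-0.05,0,0],[0,-0.05,0,0],[0,-0.05,0,0],[0,-0.05,0,0],[0,-0.05,0,0],[0,-0.05,0,0],[0,-0.05,0,0],[0,-0.05,0,0],[0,0,0,0]]])

```text
clock: 9.15
ee_pos: [0.5825, 0.0281, 0.106]
tool_rot: [[-0.993, -0.12, 0.001], [-0.12, 0.993, -0.0], [-0.0, -0.001, -1.0]]
contact_force: [-2.0, -1.2, 7.9]
grip_width: 0.0006
```

```bash
python3 -c "
from h import *
st();find('side');find('top')"
```

```text
t 9.15 panel xy mm [-1.  41.2] tip above panel mm 88.0 F [-2.  -1.2  7.9] yaw err -0.0006 w 0.0006
side core 250 [54.4 45.4]
side rim+ 155 [53.4 42.7]
side rim- 150 [53.5 42.4]
top core 80 [53.4 46.8]
top rim- 119 [51.6 44.7]
```

>>> play_rows(series=[[[0,0,-0.04,0],[0,0,-0.06,0],[0,0.23,0,0],[0,0.23,0,0],[0,0,0,0],[0,0,0.05,0],[0,0,0.03,0],[0,0,0.02,0],[0,0,0,0]]])

```text
clock: 10.38
ee_pos: [0.5795, 0.0512, 0.1061]
tool_rot: [[-0.993, -0.12, 0.0], [-0.12, 0.993, -0.0], [-0.0, -0.0, -1.0]]
contact_force: [-1.9, 0.8, 7.9]
grip_width: 0.0005
```

>>> play_rows(series=[[[0,-0.05,0,0],[0,-0.07,0,0],[0,-0.08,0,0],[0,-0.08,0,0],[0,-0.08,0,0],[0,-0.08,0,0],[0,-0.08,0,0],[0,-0.08,0,0],[0,-0.06,0,0],[0,-0.04,0,0],[0,0,0,0]]])

```text
clock: 11.75
ee_pos: [0.5838, 0.0159, 0.1063]
tool_rot: [[-0.993, -0.119, 0.0], [-0.119, 0.993, -0.001], [-0.0, -0.001, -1.0]]
contact_force: [-3.3, -1.0, 7.8]
grip_width: 0.0004
```

```bash
python3 -c "
from h import *
st();find('side');find('top')"
```

```text
t 11.75 panel xy mm [-1.2 29. ] tip above panel mm 88.3 F [-3.3 -1.   7.8] yaw err -0.0012 w 0.0004
side core 226 [35.  45.8]
side rim+ 148 [35.7 42.6]
side rim- 148 [36.  42.6]
top core 83 [33.4 46.7]
top rim- 125 [34.4 44.7]
```

>>> play_rows(series=[[[0,-0.06,0,0],[0,-0.06,0,0],[0,-0.06,0,0],[0,-0.05,0,0],[0,0,0,0],[0,0,-0.1,0],[0,0.26,0,0],[0,0.26,0,0],[0,0,0,0],[0,0,0.05,0],[0,0,0.03,0],[0,0,0.02,0]]])

```text
clock: 13.35
ee_pos: [0.5819, 0.0307, 0.1054]
tool_rot: [[-0.993, -0.119, -0.0], [-0.119, 0.993, -0.0], [0.0, -0.0, -1.0]]
contact_force: [-1.0, 0.1, 7.3]
grip_width: 0.0003
```

```bash
python3 -c "
from h import *
st();find('side');find('top')"
```

```text
t 13.35 panel xy mm [-1.2 43.8] tip above panel mm 87.4 F [-1.   0.1  7.3] yaw err -0.0008 w 0.0003
side core 225 [29.2 45.3]
side rim+ 151 [30.1 42.3]
side rim- 150 [29.7 42.7]
top core 53 [27.8 46.1]
top rim- 67 [28.1 44.8]
```

Next is the pressing stroke. I'll raise the load to about 15 N and advance in small steps.

>>> play_rows(series=[[[0,-0.04,0,0],[0,-0.04,0.01,0],[0,0,0.01,0],[0,0,0,0]]])

```text
clock: 13.95
ee_pos: [0.5825, 0.027, 0.1055]
tool_rot: [[-0.993, -0.12, 0.0], [-0.12, 0.993, -0.0], [-0.0, -0.0, -1.0]]
contact_force: [-4.1, -0.5, 11.2]
grip_width: 0.0007
```

>>> play_rows(series=[[[0,-0.04,0,0],[0,-0.04,0,0],[0,0,0,0]]])

```text
clock: 14.32
ee_pos: [0.583, 0.0227, 0.1057]
tool_rot: [[-0.993, -0.12, 0.001], [-0.12, 0.993, -0.001], [-0.0, -0.001, -1.0]]
contact_force: [-2.8, 1.1, 11.9]
grip_width: 0.0003
```

>>> play_rows(series=[[[0,-0.04,0,0],[0,-0.04,0,0],[0,0,0,0]]])

```text
clock: 14.7
ee_pos: [0.5834, 0.0191, 0.1058]
tool_rot: [[-0.993, -0.12, 0.0], [-0.12, 0.993, -0.0], [-0.0, -0.0, -1.0]]
contact_force: [-4.4, 0.6, 13.2]
grip_width: 0.0006
```

```bash
python3 -c "
from h import *
st();find('side');find('top')"
```

```text
t 14.7 panel xy mm [-1.2 32.1] tip above panel mm 87.8 F [-4.4  0.6 13.2] yaw err -0.0004 w 0.0006
side core 228 [22.7 44.9]
side rim+ 148 [23.9 41.8]
side rim- 146 [24.  42.6]
top core 62 [22.1 45.9]
top rim- 93 [22.3 44.4]
```

>>> play_rows(series=[[[0,-0.04,0.008,0],[0,-0.04,0,0],[0,-0.04,0,0],[0,0,0,0]]])

```text
clock: 15.3
ee_pos: [0.584, 0.0148, 0.1059]
tool_rot: [[-0.993, -0.121, 0.001], [-0.121, 0.993, 0.002], [-0.001, 0.002, -1.0]]
contact_force: [-5.2, 2.5, 17.2]
grip_width: 0.0006
```

>>> play_rows(series=[[[0,-0.04,0,0],[0,-0.04,0,0],[0,0,0,0]]])

```text
clock: 15.68
ee_pos: [0.5846, 0.0104, 0.1059]
tool_rot: [[-0.993, -0.121, 0.001], [-0.121, 0.993, 0.001], [-0.001, 0.001, -1.0]]
contact_force: [-5.5, 3.0, 16.5]
grip_width: 0.0006
```

```bash
python3 -c "
from h import *
st();find('side');find('top')"
```

```text
t 15.68 panel xy mm [-1.  23.4] tip above panel mm 87.9 F [-5.5  3.  16.5] yaw err 0.0005 w 0.0006
side core 224 [18.3 44.9]
side rim+ 145 [19.4 42.3]
side rim- 147 [19.7 42.9]
top core 81 [16.7 46.4]
top rim- 109 [18.2 44.4]
```

>>> play_rows(series=[[[0.008,-0.04,0,0],[0,-0.04,0,0],[0,-0.04,0,0],[0,0,0,0]]])

```text
clock: 16.27
ee_pos: [0.5854, 0.004, 0.1058]
tool_rot: [[-0.993, -0.12, 0.002], [-0.12, 0.993, 0.001], [-0.002, 0.001, -1.0]]
contact_force: [-4.7, 1.2, 15.9]
grip_width: 0.0005
```

>>> play_rows(series=[[[0,-0.04,0,0],[0,-0.04,0,0],[0,-0.04,0,0],[0,0,0,0]]])

```text
clock: 16.77
ee_pos: [0.5861, -0.0024, 0.1056]
tool_rot: [[-0.993, -0.12, 0.002], [-0.12, 0.993, 0.0], [-0.002, 0.0, -1.0]]
contact_force: [-3.3, 1.6, 14.0]
grip_width: 0.0004
```

```bash
python3 -c "
from h import *
st();find('side');find('top')"
```

```text
t 16.77 panel xy mm [-1.  10.5] tip above panel mm 87.6 F [-3.3  1.6 14. ] yaw err -0.0001 w 0.0004
side core 220 [11.3 44.7]
side rim+ 147 [13.4 42.3]
side rim- 142 [13.6 42.1]
top core 91 [10.5 46.2]
top rim- 132 [11.4 44.6]
```

>>> play_rows(series=[[[0,-0.04,0.01,0],[0,-0.04,0,0],[0,-0.04,0,0],[0,-0.04,0,0],[0,0,0,0]]])

```text
clock: 17.5
ee_pos: [0.5872, -0.0109, 0.1054]
tool_rot: [[-0.993, -0.12, 0.002], [-0.12, 0.993, -0.0], [-0.002, -0.001, -1.0]]
contact_force: [-4.1, 0.0, 15.7]
grip_width: 0.0002
```

>>> play_rows(series=[[[0,-0.04,0.006,0],[0,-0.04,0,0],[0,-0.04,0,0],[0,-0.04,0,0],[0,0,0,0]]])

```text
clock: 18.12
ee_pos: [0.5882, -0.0194, 0.1052]
tool_rot: [[-0.993, -0.119, 0.002], [-0.119, 0.993, -0.001], [-0.002, -0.001, -1.0]]
contact_force: [-3.7, -1.2, 16.4]
grip_width: 0.0004
```

```bash
python3 -c "
from h import *
st();find('side');find('top')"
```

```text
t 18.12 panel xy mm [-1.  -6.6] tip above panel mm 87.2 F [-3.7 -1.2 16.4] yaw err -0.0009 w 0.0004
side core 214 [ 2.4 44.4]
side rim+ 145 [ 4.6 42.3]
side rim- 143 [ 4.9 42.3]
top core 126 [ 0.7 46.2]
top rim+ 24 [ 2.4 45.1]
top rim- 158 [ 2.8 44.6]
```

>>> play_rows(series=[[[0,-0.04,0.006,0],[0,-0.04,0,0],[0,-0.04,0.004,0],[0,-0.04,0,0],[0,0,0,0]]])

```text
clock: 18.85
ee_pos: [0.5892, -0.0279, 0.1047]
tool_rot: [[-0.993, -0.119, 0.002], [-0.119, 0.993, -0.002], [-0.002, -0.002, -1.0]]
contact_force: [-3.4, -2.1, 16.1]
grip_width: 0.0005
```

```bash
python3 -c "
from h import *
st();find('side');find('top')"
```

```text
t 18.85 panel xy mm [ -1.  -15.2] tip above panel mm 86.7 F [-3.4 -2.1 16.1] yaw err -0.0013 w 0.0005
side core 213 [-2.1 44.1]
side rim+ 140 [-0.4 42.4]
side rim- 142 [-0.1 42.5]
top core 132 [-3.8 45.8]
top rim+ 35 [-1.5 44.4]
top rim- 158 [-1.4 44.7]
```

>>> play_rows(series=[[[0,0,0.008,0],[0,0,0,0],[0,0,-0.06,0],[0,0,-0.1,0],[0,0.26,0,0],[0,0.26,0,0],[0,0,0,0],[0,0,0.06,0],[0,0,0.04,0],[0,0,0.03,0],[0,0,0,0]]])

```text
clock: 20.32
ee_pos: [0.5854, -0.0011, 0.1044]
tool_rot: [[-0.993, -0.12, 0.0], [-0.12, 0.993, -0.0], [-0.0, -0.0, -1.0]]
contact_force: [-1.3, 0.7, 6.6]
grip_width: 0.0003
```

```bash
python3 -c "
from h import *
st();find('side');d=find('top')
cv2.imwrite('pics/c.png',cv2.resize(d['frame'][150:280,210:380],(785,600),interpolation=cv2.INTER_CUBIC))"
```

```text
t 20.32 panel xy mm [-1.6 11.9] tip above panel mm 86.4 F [-1.3  0.7  6.6] yaw err -0.0007 w 0.0003
side core 212 [-1.5 43.9]
side rim+ 144 [ 0.5 42.4]
side rim- 144 [ 1.  42.5]
top core 72 [-3.1 45.7]
top rim- 104 [-1.3 44.2]
```

View pics/c.png

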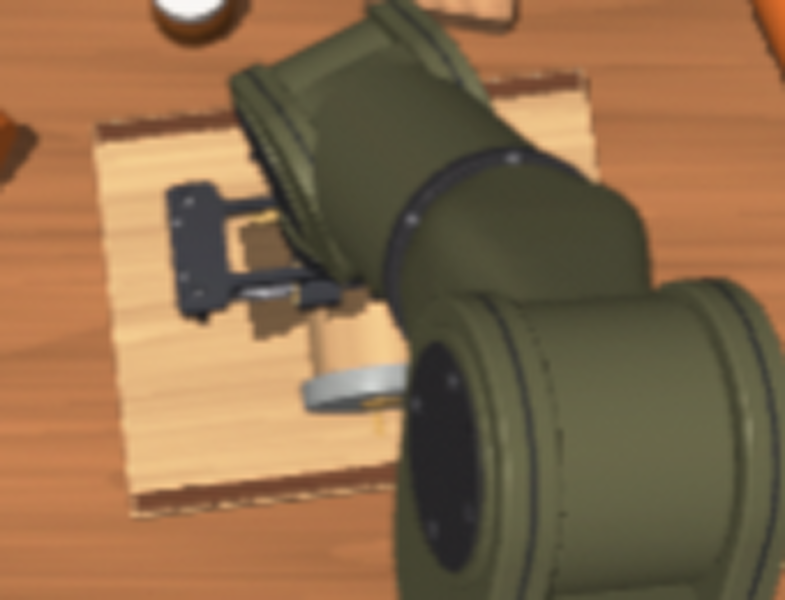

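The roller's near rim at (355,390) straddles the strip end at (380,425). The tip's height fits a flush strip. Rolling on now, following the sinking core top.

>>> play_rows(series=[[[0,-0.05,0.006,0],[0,-0.06,0.004,0],[0,-0.07,0.004,0],[0,-0.07,0.004,0],[0,-0.07,0.004,0],[0,-0.07,0.004,0],[0,-0.06,0.004,0],[0,0,0,0]]])

```text
clock: 21.42
ee_pos: [0.5883, -0.0245, 0.1041]
tool_rot: [[-0.993, -0.119, 0.001], [-0.119, 0.993, -0.002], [-0.001, -0.002, -1.0]]
contact_force: [-5.1, -0.8, 16.2]
grip_width: 0.0007
```

>>> play_rows(series=[[[0,-0.06,0.003,0],[0,-0.06,0.003,0],[0,-0.07,0.003,0],[0,-0.07,0.003,0],[0,-0.07,0.003,0],[0,-0.06,0.003,0],[0,-0.04,0.003,0],[0,0,0,0]]])

```text
clock: 22.42
ee_pos: [0.5909, -0.0457, 0.1034]
tool_rot: [[-0.993, -0.119, 0.001], [-0.119, 0.993, -0.002], [-0.001, -0.002, -1.0]]
contact_force: [-4.7, -0.8, 17.9]
grip_width: 0.0008
```

```bash
python3 -c "
from h import *
st();find('side');find('top')"
```

```text
t 22.43 panel xy mm [ -1.5 -33.1] tip above panel mm 85.4 F [-4.7 -0.8 17.9] yaw err -0.0015 w 0.0008
side core 202 [-25.4  42.4]
side rim+ 131 [-23.1  42.2]
side rim- 143 [-22.8  42.5]
top core 136 [-27.4  44.7]
top rim+ 31 [-24.8  43.8]
top rim- 156 [-24.7  44.4]
```

>>> play_rows(series=[[[0,-0.04,-0.016,0],[0,-0.06,0,0],[0,-0.06,0.003,0],[0,-0.04,0.003,0],[0,0,0,0],[0,0,-0.06,0],[0,0,-0.06,0],[0,0.24,0,0],[0,0.24,0,0],[0,0,0.06,0],[0,0,0.05,0],[0,0,0,0]]])

```text
clock: 24.02
ee_pos: [0.5891, -0.0309, 0.1026]
tool_rot: [[-0.993, -0.12, 0.0], [-0.12, 0.993, -0.001], [-0.0, -0.001, -1.0]]
contact_force: [-1.8, 0.4, 5.1]
grip_width: 0.0006
```

```bash
python3 -c "
from h import *
st();find('side');find('top')"
```

```text
t 24.02 panel xy mm [ -1.5 -18.2] tip above panel mm 84.6 F [-1.8  0.4  5.1] yaw err -0.0006 w 0.0006
side core 196 [-31.2  42. ]
side rim+ 137 [-28.5  42.2]
side rim- 138 [-28.8  42.3]
top core 89 [-33.5  44.1]
top rim- 128 [-30.5  44.4]
```

>>> play_rows(series=[[[0,-0.05,0.006,0],[0,-0.06,0.002,0],[0,-0.07,0.002,0],[0,-0.07,0.002,0],[0,-0.07,0.002,0],[0,-0.06,0.002,0],[0,-0.04,0.002,0],[0,0,0,0]]])

```text
clock: 25.12
ee_pos: [0.5918, -0.0528, 0.1023]
tool_rot: [[-0.993, -0.119, 0.001], [-0.119, 0.993, -0.002], [-0.001, -0.002, -1.0]]
contact_force: [-1.9, -0.9, 9.6]
grip_width: 0.0001
```

>>> play_rows(series=[[[0,-0.05,0.002,0],[0,-0.06,0.002,0],[0,-0.07,0.002,0],[0,-0.07,0.002,0],[0,-0.07,0.002,0],[0,-0.06,0.002,0],[0,-0.04,0.002,0],[0,0,0,0]]])

```text
clock: 26.12
ee_pos: [0.5944, -0.0736, 0.1017]
tool_rot: [[-0.993, -0.119, 0.001], [-0.119, 0.993, -0.002], [-0.001, -0.002, -1.0]]
contact_force: [-2.2, -0.7, 9.4]
grip_width: 0.0003
```

```bash
python3 -c "
from h import *
st();find('side');find('top')"
```

```text
t 26.12 panel xy mm [ -1.4 -61.1] tip above panel mm 83.7 F [-2.2 -0.7  9.4] yaw err -0.0016 w 0.0003
side core 186 [-54.4  40.8]
side rim+ 120 [-52.  42.]
side rim- 132 [-52.   42.6]
top core 133 [-56.   42.6]
top rim+ 46 [-54.3  44.7]
top rim- 154 [-53.3  44. ]
```

>>> play_rows(series=[[[0,0,-0.04,0],[0,0,-0.06,0],[0,0.18,0,0],[0,0.18,0,0],[0,0,0,0],[0,0,0.06,0],[0,0,0.03,0],[0,0,0,0]]])

```text
clock: 27.22
ee_pos: [0.5919, -0.0547, 0.1014]
tool_rot: [[-0.993, -0.12, 0.0], [-0.12, 0.993, -0.0], [0.0, -0.0, -1.0]]
contact_force: [-1.6, -0.6, 2.8]
grip_width: 0.0008
```

>>> play_rows(series=[[[0,-0.05,0.002,0],[0,-0.06,0.002,0],[0,-0.06,0.002,0],[0,-0.06,0.002,0],[0,-0.06,0.002,0],[0,-0.05,0.002,0],[0,-0.04,0.002,0],[0,-0.02,0,0],[0,0,0,0]]])

```text
clock: 28.35
ee_pos: [0.5944, -0.0751, 0.1012]
tool_rot: [[-0.993, -0.119, 0.0], [-0.119, 0.993, -0.001], [-0.0, -0.001, -1.0]]
contact_force: [-1.9, -1.2, 7.4]
grip_width: 0.0005
```

```bash
python3 -c "
from h import *
st();find('side');find('top')"
```

```text
t 28.35 panel xy mm [ -1.5 -62.7] tip above panel mm 83.2 F [-1.9 -1.2  7.4] yaw err -0.001 w 0.0005
side core 180 [-64.6  40.1]
side rim+ 120 [-62.5  42.1]
side rim- 130 [-62.4  42.2]
top core 123 [-66.  42.]
top rim+ 32 [-64.8  44.3]
top rim- 152 [-64.1  44.4]
```

>>> play_rows(series=[[[0,-0.04,0,0],[0,-0.04,0,0],[0,-0.03,0,0],[0,0,0,0],[0,0,0,0],[0,0,-0.02,0],[0,0,-0.02,0],[0,0,-0.1,0],[0,0,-0.4,0],[0,0,-0.8,0],[0,0,0,0]]])

```text
clock: 29.82
ee_pos: [0.5972, -0.0795, 0.1704]
tool_rot: [[-0.993, -0.12, 0.006], [-0.12, 0.993, 0.0], [-0.006, -0.001, -1.0]]
contact_force: [0.1, 0.1, 0.2]
grip_width: 0.0002
```

>>> play_rows(series=[[[0,0.8,-0.6,0],[0.3,0.9,0,0],[0.4,0.9,0,0],[0.4,0.9,0,0],[0.4,0.9,0,0],[0.4,0.9,0,0],[0.4,0.9,0,0],[0.4,0.9,0,0],[0,0,0,0]]])

```text
clock: 30.95
ee_pos: [0.4155, 0.2608, 0.1972]
tool_rot: [[-0.992, -0.129, -0.001], [-0.129, 0.992, 0.002], [0.001, 0.003, -1.0]]
contact_force: [-0.1, -0.8, -0.5]
grip_width: 0.0005
```

```bash
python3 - <<'E'
from h import *
st();find('side');d=find('top'); P=cloud(d); q=topan(P); z=P[...,2]-ZP
m=(abs(q[...,0])<.12)&(abs(q[...,1])<.15)&(z>.06); print("roller rect",cv2.minAreaRect(q[m].astype(np.float32)))
hsv=cv2.cvtColor(d["frame"],cv2.COLOR_BGR2HSV)
s=(abs(q[...,1])<.004)&(abs(q[...,0])<.085); p=(abs(q[...,1]-.03)<.008)&(abs(q[...,0])<.085)
print("strip z",np.nanmean(z[s]),"panel z",np.nanmean(z[p]))
P0=np.load("pics/top0.npy");d0=topan(P0);z0=P0[...,2]-ZP
s0=(abs(d0[...,1])<.003)&(abs(d0[...,0])<.085);print("strip z at start",np.nanmean(z0[s0]))
for k in("jar","sanding_block","hammer","driver"):
    for r in arm.trace(d,k)[:2]:
        X=P[r["pixels"]];print(k,round(r["p"],2),np.nanmedian(X,0).round(3))
cv2.imwrite('pics/d.png',cv2.resize(d['frame'][110:320,120:420],(800,560),interpolation=cv2.INTER_CUBIC))
E
```

```text
t 30.95 panel xy mm [-138.7  292.3] tip above panel mm 179.2 F [-0.1 -0.8 -0.5] yaw err 0.0084 w 0.0005
side core 185 [-66.9  39.9]
side rim+ 121 [-65.2  42.3]
side rim- 125 [-65.7  42.5]
top core 225 [-68.9  42.4]
top rim+ 148 [-67.4  44.4]
top rim- 153 [-67.2  44.3]
roller rect ((-0.0011347383260726929, -0.06641543656587601), (0.15243364870548248, 0.08460789173841476), 0.25444385409355164)
strip z -0.000490238407313161 panel z -0.00017964813032863406
strip z at start 0.003594468224335661
jar 0.55 [0.756 0.09  0.062]
sanding_block 0.83 [ 0.774 -0.059  0.034]
sanding_block 0.67 [0.567 0.401 0.021]
hammer 0.6 [ 0.45  -0.387  0.024]
driver 0.7 [0.568 0.4   0.021]
```

View pics/d.png

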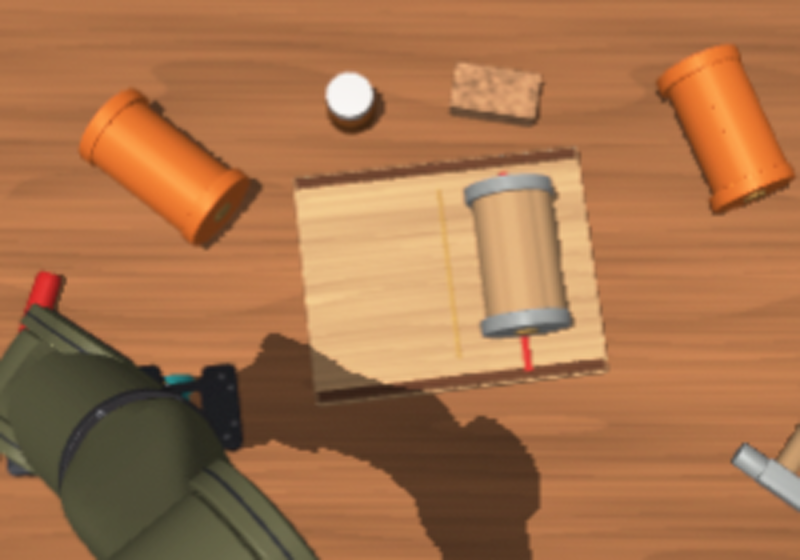

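The roller at (520,255) sits over the tape, with the tape's ends showing at (503,174) and (528,355). The strip at (450,270) looks thin and flush. I'll idle for a second, re-check that the roller is at rest, and hand in.

>>> play_rows(series=[[[0,0,0,0],[0,0,0,0],[0,0,0,0],[0,0,0,0],[0,0,0,0],[0,0,0,0],[0,0,0,0],[0,0,0,0]]])

```text
clock: 32.25
ee_pos: [0.4183, 0.2565, 0.1975]
tool_rot: [[-0.993, -0.12, -0.0], [-0.12, 0.993, 0.0], [-0.0, 0.0, -1.0]]
contact_force: [0.8, -0.1, -0.6]
grip_width: 0.0007
```

```bash
python3 -c "
from h import *
st();find('top')
print(arm.finish_job())"
```

```text
t 32.25 panel xy mm [-136.5  287.7] tip above panel mm 179.5 F [ 0.8 -0.1 -0.6] yaw err -0.0001 w 0.0007
top core 223 [-69.2  42.3]
top rim+ 147 [-67.1  44.2]
top rim- 156 [-67.4  44.5]
the job is handed in; nothing more can be done
None
```

The strip is pressed flush and the roller is resting over the tape line. I handed the job in at 32.3 s; no verdict is reported. I rolled the roller in short strokes with the shut fingertips flat on top of its core. The load was about 14–17 N over the strip, with one planned press to about 19 N. The largest force I read was 17.9 N, but I only saw readings between moves.

Last checks with the top camera:
- **Roller position:** its axis is 67.3 mm past the strip and the tape is at 67.5 mm. It is parallel within about 0.3° and about 4 mm off centre along the line.
- **At rest:** the position was unchanged within 0.3 mm after more than a second, with the arm clear of everything.
- **Strip:** it measures level with the panel within about 0.5 mm (3.6 mm proud at the start).
- **Bystanders:** the jar, sanding block and hammer measure within about 8 mm of their first readings, well within how far these readings scatter.

Two checks disagreed:
- **Side camera:** it placed the roller about 2 mm differently from the top camera, which looks like a calibration offset.
- **Screwdriver:** its last reading is not comparable with the first, because the arm hid part of it. The arm never went near it.

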